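# Set up the jar labelling jig and hold its spring jaw open

### The job

Make the labelling jig ready for the next jar: take the wide stop plate out of its slotted block, slide it edgewise down between the jig's two grooved uprights until it is fully home, and let go of it. Then pull the jig's spring jaw open by its upright black handle until its pointer stands level with the tip of the marker clamp on the scale rail, and finish while still holding it there so that a colleague can lay a jar in, because the jaw snaps shut when let go. Leave the narrow plate and the jars where they stand.

Things in the scene. Friction and masses are not known exactly. Their poses are not given: they have to be found in the camera images.
- jig: Fixed labelling jig: plywood board 345 x 140 x 12 mm with, in a row, two grooved aluminium uprights, a V cradle for a lying jar, a spring-loaded round jaw pad (closed: 60 mm from the slot, top 74 mm above the table), a spring barrel and a pull handle. Origin on the table, 120 mm from the slot, 125 mm from the closed handle; +x is the direction in which the jaw is pulled open.
- slot (a point): Where the centre of the wide plate's lower edge sits when home: on the jig's board, 12 mm above the table, midway between the uprights. x = pull direction (the plate's thickness), y from upright to upright. The uprights' tops are 56 mm above the table; their facing grooves, open and flared at the top, are 8.5 mm wide in x, the groove bottoms 93 mm apart in y; clear space between.
- wide_plate: The wide loose stop plate: plain aluminium, 6 mm thick (its x), 90 mm wide (its y), 75 mm high, with a 30 mm wide round-topped grip tab in the middle of its top edge that brings it to 105 mm (its z). Origin at the centre of its lower edge; about 0.12 kg. It starts upright in the slot of one of the two wooden blocks.
- narrow_plate: The narrow stop plate, a bystander: same plate and same grip tab, but 60 mm wide. Origin at the centre of its lower edge. It stands in the other block.
- wide_block: Fixed wooden block 50 x 116 x 32 mm in which the wide plate stands at the start, in a slot 9 mm (x) by 95 mm (y), 24 mm deep, floor 8 mm above the table. Origin at the centre of its underside; may be the nearer or the farther of the two blocks.
- narrow_block: A second, equal fixed wooden block, in which the narrow plate stands.
- spring_jaw (a joint): Opening of the jaw in m: 0 closed (at its start), grows along the jig's +x as the handle is pulled, at most 0.055. A spring closes it: about 4 N at 0, plus 1.8 N for each 10 mm.
- handle_foot (a point): Handle moving with the jaw: aluminium block (22 mm along the pull, 26 mm across, 63 mm above the table) carrying an upright black grip 14 mm thick along the pull, 30 mm across, up to 112 mm above the table, and a pointer. Point on the table below the grip, axes as the jig. When closed, 30 mm free between block and spring barrel (top 71 mm above the table).
- handle_grip (a point): Middle of the black grip, 95 mm above the table (17 mm below its top); x is the pull direction.
- pointer (a point): Tip of the steel pointer that sticks out sideways (to the jig's -y) from the handle block and moves with it, 30 mm above the table, 47 mm from the grip's centre line.
- marker_clamp: Small dark steel clamp with a brass thumb screw, fixed on the scale rail beside the handle, 20 to 40 mm further along the pull than the pointer's resting place. Origin at its tip, 2 mm beside the pointer's path; axes as the jig. The jaw is at the mark when the pointer's tip and this tip are level along the jig's x.
- jar_a: Bystander: amber jar with black lid, 68 mm across, 78 mm tall, origin at the centre of its underside.
- jar_b: Bystander: a second such amber jar, same size.
Things that resemble listed ones, but are neither listed nor needed, are in the scene too. Leave any yellow look-alike of the wide_plate alone.

How it is judged:
By the outcome, as a careful person would: the job done as asked, in the order asked, and still so for the second after the job is handed in, while the arm keeps its last pose, push and grip.
It also fails if it takes over 58 s, if anything falls off the work surface, if the arm or the gripper's body presses on something with over 40 N, if the wrist force passes 120 N, or if a joint passes its speed limit or range.

### The arm

A 7-joint arm with a two-finger parallel gripper is mounted at the origin on the work surface; the furniture and walls round the work are solid. World frame = base frame: x ahead of the robot, y to its left, z up, the work surface at z = 0. Lengths are in m, angles in rad, forces in N, time in s.
With the tool pointing down it reaches from about 0.35 to 0.9 m from the base axis. Payload 8.1 kg.
Tool frame: the origin (TCP) lies midway between the tips of the shut fingers; the grasp point (between the pads) lies 19 mm behind it; z points along the fingers, y is the line along which they close (so a half turn about z gives the same grasp; the last joint's range is limited). The gripper opens to 92 mm and grips with 3 to 60 N. Pads are 19 mm wide; open, the fingers measure 130 mm over their backs; the gripper's body (75 mm by 190 mm) begins 47 mm behind the grasp point.
Start: joints at [1.224, 0.434, 0.025, 1.573, -0.012, 1.134, -0.075], TCP at [0.151, -0.607, 0.227] pointing down, gripper open.
Joint ranges: [-2.62, 2.62], [-0.44, 2.09], [-1.27, 1.32], [0.08, 2.57], [-1.32, 4.46], [0.12, 2], [-2.74, 2.74]. Speed limits (rad/s): [2.22, 2.22, 3.01, 3.01, 3.14, 3.14, 3.14].

### API

Orientations are given as a unit quaternion [x, y, z, w].
In Python, from rig import * gives the robot as it stands.
- The arm moves only by the tool drive_tool, never from a script. Its argument "increments" is a list of rows, each an object of numbers: "jaw": the opening, from 0 (shut) to 1 (fully open); "x", "y", "z": the shift along the tool's x, y, z in m; "ax", "ay", "az": the turn, a rotation vector about the tool's x, y, z in degrees. A call has 1 to 20 rows; each row shifts and turns the commanded pose from where the row before left it, along the tool's axes as they then stand; what a row does not reach is not made up. A row lasts 1/8 s, in which the tool goes at most 62.5 mm and 10.7 degrees, less where a joint would pass 70% of its speed; a pose out of reach is approached as far as the arm can. A call is refused whole if a number of a shift passes 0.0625 or a number of a turn 10.7, either way. A call with a gripper value outside its range is refused whole. The fingers move at their own pace and stop on an object; "grip_force" is the grip in N (left out, the last holds). Time passes only in rows, so rows that do not move let the fingers close. It gives the time, the measured TCP pose, the force, the opening and the grip force at its end, in the units of the state.
- get_obs(): the state, without advancing time (a new reading comes with each control period).
- snapshot(name): name is "scene" or "side" or "wrist"; returns the picture (480x640x3 uint8, red, green, blue); there is no depth.
- camera_model(name): a dict with "K" (3x3 intrinsics, pixels), "R" (3x3) and "t" (3): a world point X has camera coordinates R X + t. Camera axes: x right, y down, z forward; pixel columns grow to the right and rows downward; lengths in m; the calibration is good to about 2 mm. A picture is of the moment at which its call begins: read the wrist's pose just before it. camera_model takes no time and is no camera call; for the wrist camera it gives the pose at the moment of the call.
- hand_in(): hands the job in; it is judged then, once.
The state is a dict: "clock": time; "qpos": joint angles; "qd": joint speeds; "effort": joint torques, N m; "eef_pos": TCP position; "eef_rot": TCP orientation; "force": force on the tool from outside, world axes, zero at the start; "moment": the same for the moment, N m; "grip_width": finger opening in m; "finger_force": force on a finger pad.
Only numpy, scipy, OpenCV 4.12 (cv2) and the standard library are available. Lean on these libraries where they do the work, as an engineer would, in place of code of your own. Each camera call takes 0.05 s, during which the arm holds its last target. There are 200 camera calls.

## Working session

There is one attempt and no reset: what is moved stays moved. The work goes in short steps, Python scripts to look and compute and a tool call to move; the robot and the scene stay as the last step left them, time stands still between calls to the robot, and variables do not carry over. Pictures are saved under pics/ and viewed, at most 10 in all, crops included, and the job is handed in when it is done.

Besides the shell and the picture viewer there is one more tool, called after "Emit:" as name(argument=value, ...), one argument or row to a line, values as JSON. drive_tool: Moves the arm, as the interface text tells. Its arguments: {"type":"object","properties":{"increments":{"type":"array","items":{"type":"object","properties":{"jaw":{"type":"number"},"x":{"type":"number"},"y":{"type":"number"},"z":{"type":"number"},"ax":{"type":"number"},"ay":{"type":"number"},"az":{"type":"number"}}}},"grip_force":{"type":"number"}},"required":["increments"]}

```bash
ls; mkdir -p pics
python3 - <<'E'
from rig import *
import cv2,numpy as np
o=get_obs();print(o)
for n in ("scene","side"):
    im=snapshot(n);cv2.imwrite(f"pics/{n}0.png",im[:,:,::-1]);m=camera_model(n);print(n,m)
E
```

```text
pics
{'clock': 0.0, 'qpos': array([ 1.22437773,  0.43521081,  0.024995  ,  1.5740975 , -0.01157366,
        1.13394921, -0.07508099]), 'qd': array([ 5.75068959e-04,  3.43295902e-05,  1.17963486e-03, -5.86710138e-04,
        1.10399614e-03, -1.67924962e-03, -1.62700599e-03]), 'effort': array([-1.47154276e-05, -6.67849374e+01,  9.84880552e-01, -3.14457929e+01,
       -6.06248248e-02,  4.28688107e-02,  1.20095265e-04]), 'eef_pos': array([ 0.15068678, -0.6060548 ,  0.22595262]), 'eef_rot': array([ 9.92581598e-01,  1.21577932e-01, -1.76984475e-04, -7.39373408e-04]), 'force': array([ 0.03614485, -0.03035434,  0.22277329]), 'moment': array([-0.02702364, -0.04222857, -0.0216389 ]), 'finger_force': 0.0, 'grip_width': 0.09196459896743442}
scene {'K': array([[515.53692716,   0.        , 313.68985347],
       [  0.        , 515.53692716, 234.59023297],
       [  0.        ,   0.        ,   1.        ]]), 'R': array([[-0.85436925, -0.5195821 ,  0.00936151],
       [-0.34550289,  0.5544833 , -0.7570839 ],
       [ 0.38817644, -0.65006363, -0.65325059]]), 't': array([0.41693474, 0.23710856, 1.45895688])}
side {'K': array([[544.84252256,   0.        , 326.55822754],
       [  0.        , 544.84252256, 234.68928206],
       [  0.        ,   0.        ,   1.        ]]), 'R': array([[ 0.9979001 ,  0.06438887, -0.00703248],
       [ 0.02605483, -0.4984401 , -0.86653252],
       [-0.05930032,  0.86452966, -0.49907107]]), 't': array([-0.47573607,  0.07834608,  1.59009673])}
```

View pics/scene0.png

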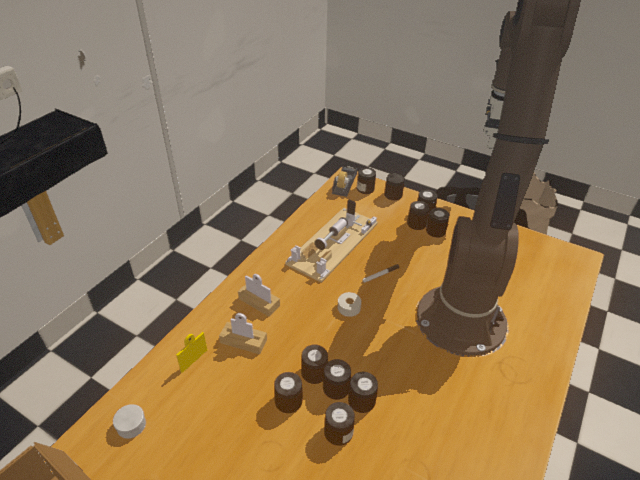

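View pics/side0.png

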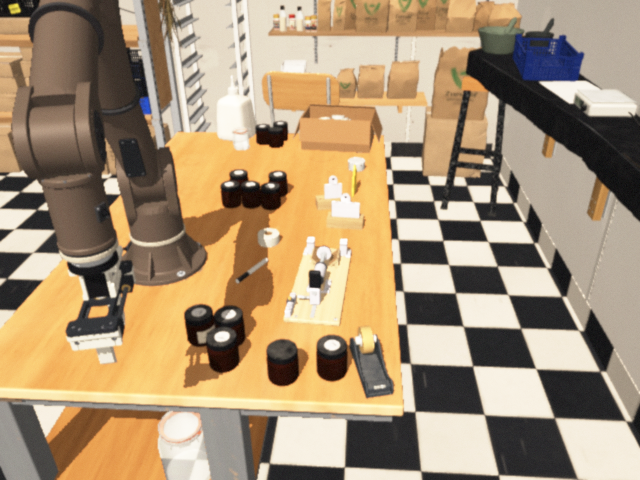

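The scene view shows the jig at about (333,245), two blocks with white plates at (258,292) and (242,332), and a yellow look-alike at (192,352). The side view has the same plates at (345,208) and (333,190), and the jig at (320,285). I'll enlarge both to tell the wide plate from the narrow one.

Run:
```python
import cv2,numpy as np
a=cv2.imread("pics/scene0.png");b=cv2.imread("pics/side0.png")
c1=cv2.resize(a[265:360,210:290],None,fx=5,fy=5,interpolation=cv2.INTER_CUBIC) # 400x475
c2=cv2.resize(b[170:235,305:371],None,fx=6,fy=6,interpolation=cv2.INTER_CUBIC) # 396x390
o=np.zeros((475,796,3),np.uint8);o[:,:400]=c1;o[:390,400:]=c2
cv2.imwrite("pics/c1.png",o)
c1=cv2.resize(a[190:285,280:385],None,fx=3.8,fy=3.8,interpolation=cv2.INTER_CUBIC)
c2=cv2.resize(b[230:330,280:360],None,fx=5,fy=5,interpolation=cv2.INTER_CUBIC)
o=np.zeros((500,799,3),np.uint8);o[:c1.shape[0],:399]=c1;o[:,399:]=c2
cv2.imwrite("pics/c2.png",o)
```

```text
(no output)
```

View pics/c1.png

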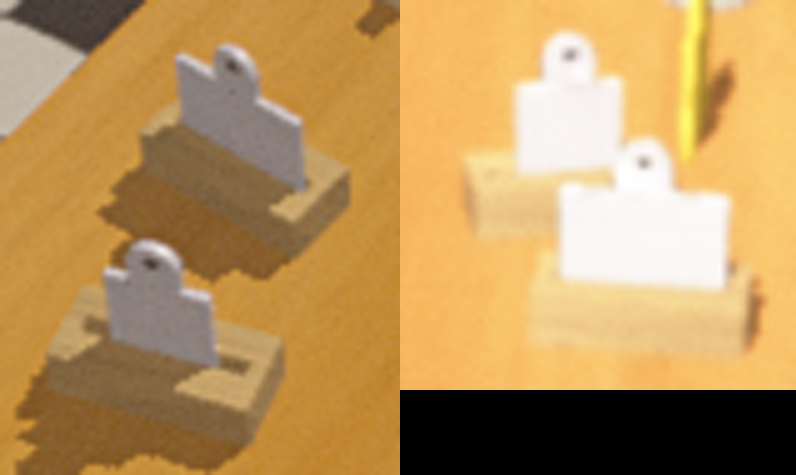

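View pics/c2.png

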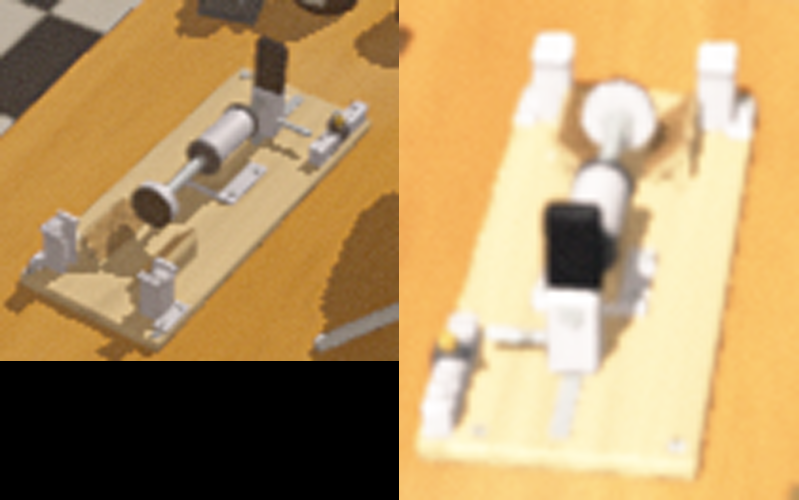

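```bash
cat > h.py <<'E'
from rig import *
import cv2,numpy as np
def ray(m,uv,z):
    K,R,t=np.array(m["K"]),np.array(m["R"]),np.array(m["t"])
    c=-R.T@t; d=R.T@np.linalg.solve(K,[uv[0],uv[1],1.]); return c+d*(z-c[2])/d[2]
def tri(ms,uvs):
    P=[np.array(m["K"])@np.c_[m["R"],m["t"]] for m in ms]
    X=cv2.triangulatePoints(P[0],P[1],np.array(uvs[0],float),np.array(uvs[1],float)).ravel()
    return X[:3]/X[3]
def proj(m,X):
    p=np.array(m["K"])@(np.array(m["R"])@np.array(X)+m["t"]); return p[:2]/p[2]
E
python3 - <<'E'
from h import *
np.set_printoptions(precision=4,suppress=True)
A=camera_model("scene");B=camera_model("side")
s1=lambda u,v:(210+u/5,265+v/5); d1=lambda u,v:(305+(u-400)/6,170+v/6)
s2=lambda u,v:(280+u/3.8,190+v/3.8); d2=lambda u,v:(280+(u-399)/5,230+v/5)
for n,a,b,z in [("plate cornerL",s1(178,55),d1(728,195),.083),("plate cornerR",s1(303,120),d1(560,188),.083),("tab top",s1(237,46),d1(643,140),.113),
 ("upA",s2(60,215),d2(718,50),.056),("upB",s2(155,265),d2(553,42),.056),("grip top",s2(270,40),d2(574,207),.112),("pointer",s2(310,132),d2(485,333),.03),
 ("corner",s2(150,350),None,.012),("corner",s2(22,280),None,.012),("corner",s2(368,125),d2(417,455),.012),("corner",None,d2(697,472),.012),("screw",s2(338,122),d2(447,345),.04)]:
    print(n, ray(A,a,z) if a else '', ray(B,b,z) if b else '', tri((A,B),(a,b)) if a and b else '')
E
```

```text
plate cornerL [0.5637 0.2487 0.083 ] [0.5666 0.2474 0.083 ] [0.5657 0.2479 0.0822]
plate cornerR [0.4746 0.2526 0.083 ] [0.4774 0.2513 0.083 ] [0.4764 0.252  0.0822]
tab top [0.5203 0.2484 0.113 ] [0.5213 0.2497 0.113 ] [0.5209 0.2486 0.1133]
upA [0.5268 0.0441 0.056 ] [0.5236 0.0563 0.056 ] [0.5239 0.0484 0.0607]
upB [0.4307 0.054  0.056 ] [0.4272 0.0604 0.056 ] [0.4284 0.0564 0.0587]
grip top [ 0.4608 -0.1886  0.112 ] [ 0.4616 -0.1944  0.112 ] [ 0.4616 -0.1911  0.1099]
pointer [ 0.415  -0.1874  0.03  ] [ 0.4143 -0.1895  0.03  ] [ 0.4147 -0.1882  0.0293]
corner [0.4074 0.0994 0.012 ]  
corner [0.537  0.0866 0.012 ]  
corner [ 0.3842 -0.2438  0.012 ] [ 0.3889 -0.2663  0.012 ] [ 0.3876 -0.2545  0.0027]
corner  [ 0.526  -0.2716  0.012 ] 
screw [ 0.3956 -0.2015  0.04  ] [ 0.3983 -0.214   0.04  ] [ 0.3976 -0.2072  0.035 ]
```

The wide plate is the one at scene (258,292) / side (345,210). It fills its slot and measures 89 mm wide at z = 82 mm. The plate at scene (242,332) / side (333,190) leaves slot visible, so it's the narrow one; the yellow one at (192,352) is the look-alike. The jig's slot-to-handle distance measures 243 mm, against 245 mm expected.

Emit:
drive_tool(
  increments=[
    {"az": 8.3, "z": -0.03},
    {"az": 8.3, "z": -0.03},
    {"x": 0.05, "y": -0.05},
    {"x": 0.05, "y": -0.05},
    {"x": 0.05, "y": -0.05},
    {"x": 0.05, "y": -0.05},
    {"x": 0.05, "y": -0.05},
    {"x": 0.05, "y": -0.05},
    {"y": -0.05},
    {"y": -0.05},
    {"y": -0.05},
    {"y": -0.05},
    {"y": -0.03},
    {},
  ],
)

```text
schema error: expected keys jaw, x, y, z, ax, ay, az
```

Run:
```python
from h import *
o=get_obs();m=camera_model("wrist");im=snapshot("wrist");cv2.imwrite("pics/w0.png",im[:,:,::-1]);print(o["clock"],o["eef_pos"],o["qpos"]);np.savez("w0.npz",**m)
print(m)
```

```text
0.1 [ 0.15070037 -0.60610281  0.22603857] [ 1.22438508  0.43514924  0.02501477  1.57397477 -0.01161255  1.1340037
 -0.07512598]
{'K': array([[361.12801747,   0.        , 320.10006385],
       [  0.        , 361.12801747, 236.56317068],
       [  0.        ,   0.        ,   1.        ]]), 'R': array([[ 0.24075397, -0.97058394, -0.00208119],
       [-0.92279842, -0.22956423,  0.30942421],
       [-0.30079994, -0.07257459, -0.95092183]]), 't': array([-0.62250259, -0.0371931 ,  0.39139169])}
```

View pics/w0.png

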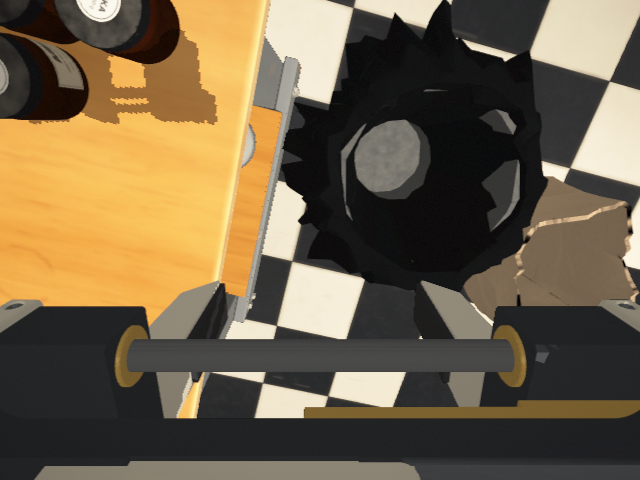

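The wrist view shows only the floor beyond the table edge and the fingers. The call was refused because each row needs all the keys.

Emit:
drive_tool(
  increments=[
    {"jaw": 1, "x": 0, "y": 0, "z": -0.03, "ax": 0, "ay": 0, "az": 8.3},
    {"jaw": 1, "x": 0, "y": 0, "z": -0.03, "ax": 0, "ay": 0, "az": 8.3},
    {"jaw": 1, "x": 0.05, "y": -0.05, "z": 0, "ax": 0, "ay": 0, "az": 0},
    {"jaw": 1, "x": 0.05, "y": -0.05, "z": 0, "ax": 0, "ay": 0, "az": 0},
    {"jaw": 1, "x": 0.05, "y": -0.05, "z": 0, "ax": 0, "ay": 0, "az": 0},
    {"jaw": 1, "x": 0.05, "y": -0.05, "z": 0, "ax": 0, "ay": 0, "az": 0},
    {"jaw": 1, "x": 0.05, "y": -0.05, "z": 0, "ax": 0, "ay": 0, "az": 0},
    {"jaw": 1, "x": 0, "y": -0.05, "z": 0, "ax": 0, "ay": 0, "az": 0},
    {"jaw": 1, "x": 0, "y": -0.05, "z": 0, "ax": 0, "ay": 0, "az": 0},
    {"jaw": 1, "x": 0, "y": -0.05, "z": 0, "ax": 0, "ay": 0, "az": 0},
    {"jaw": 1, "x": 0, "y": -0.05, "z": 0, "ax": 0, "ay": 0, "az": 0},
    {"jaw": 1, "x": 0, "y": -0.05, "z": 0, "ax": 0, "ay": 0, "az": 0},
    {"jaw": 1, "x": 0, "y": -0.03, "z": 0, "ax": 0, "ay": 0, "az": 0},
    {"jaw": 1, "x": 0, "y": 0, "z": 0, "ax": 0, "ay": 0, "az": 0},
  ],
)

```text
clock: 1.9
eef_pos: [0.3946, -0.1141, 0.2868]
eef_rot: [1.0, -0.021, 0.0, -0.0]
force: [-0.4, -1.0, 0.5]
grip_width: 0.092
finger_force: 0.0
```

Run:
```python
from h import *
o=get_obs();m=camera_model("wrist");im=snapshot("wrist");cv2.imwrite("pics/w1.png",im[:,:,::-1]);print(o["clock"],o["eef_pos"],o["eef_rot"],o["qpos"]);np.savez("w1.npz",**m)
```

```text
1.9 [ 0.39464116 -0.11410228  0.2868106 ] [ 9.99782444e-01 -2.08578688e-02  9.07167720e-05 -7.11955666e-05] [ 0.40511049  0.04560282 -0.26213258  1.93989771  0.01272135  1.15751494
 -1.47438438]
```

View pics/w1.png

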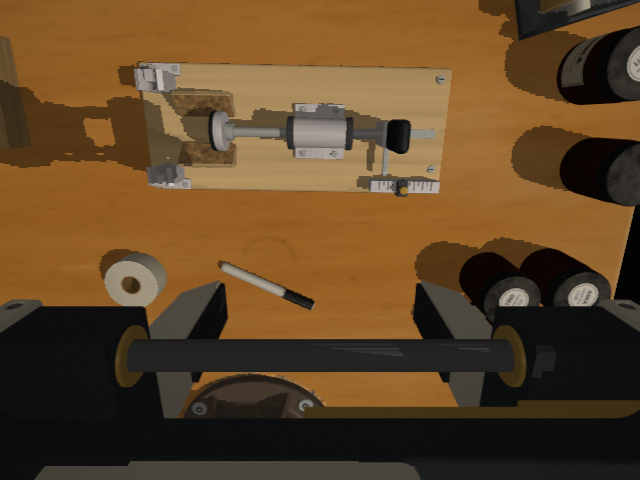

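The wrist view shows the jig from above: board corners at about (139,64), (451,70), (440,192), (149,188); uprights at (158,77) and (168,177); black grip at (399,136); pointer at (385,172); clamp at (402,187).

Run:
```python
from h import *
np.set_printoptions(precision=4,suppress=True)
m=dict(np.load("w1.npz"))
im=cv2.imread("pics/w1.png")
c=[ray(m,p,.012) for p in [(139,64),(451,70),(440,192),(149,188)]]
for p in c: print(p)
e1=c[1]-c[0];e2=c[2]-c[3];print(np.linalg.norm(e1),np.linalg.norm(e2),np.degrees([np.arctan2(e[1],e[0]) for e in (e1,e2,c[0]-c[3],c[1]-c[2])]))
print("centre",np.mean(c,0))
o=np.zeros((560,800,3),np.uint8)
o[:,:400]=cv2.resize(im[55:195,125:225],None,fx=4,fy=4,interpolation=cv2.INTER_CUBIC)
o[:400,400:]=cv2.resize(im[110:200,355:445],(400,400),interpolation=cv2.INTER_CUBIC)
cv2.imwrite("pics/c3.png",o)
```

```text
[0.5448 0.0787 0.012 ]
[ 0.5244 -0.2605  0.012 ]
[ 0.3898 -0.2567  0.012 ]
[0.4094 0.0934 0.012 ]
0.3398110603295885 0.35065081051170827 [-93.4369 -93.2102  -6.2327  -1.6503]
centre [ 0.4671 -0.0863  0.012 ]
```

View pics/c3.png

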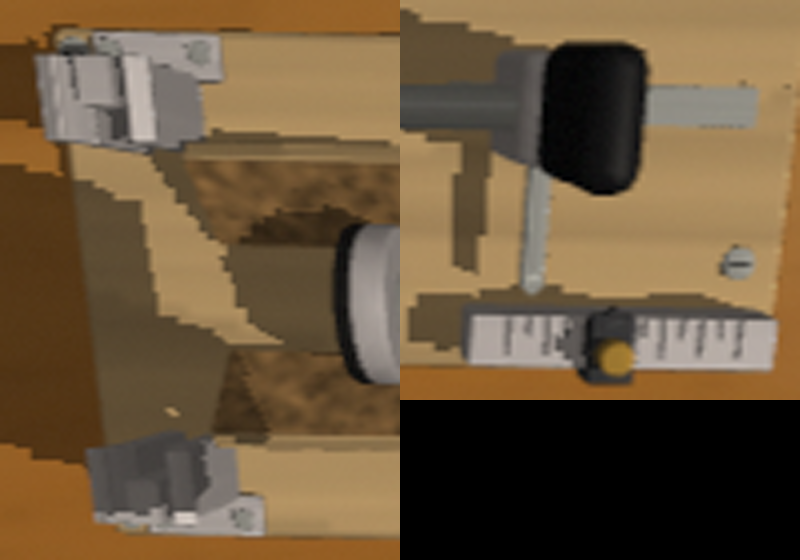

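Run:
```python
from h import *
np.set_printoptions(precision=4,suppress=True)
m=dict(np.load("w1.npz"));A=camera_model("scene");B=camera_model("side")
w=lambda u,v:(355+(u-400)/4.444,110+v/4.444)
th=np.radians(-93.4);ex=np.array([np.cos(th),np.sin(th),0]);ey=np.array([-ex[1],ex[0],0])
g=ray(m,w(600,118),.112);p=ray(m,w(531,288),.03);k=ray(m,w(605,312),.03)
ga=ray(m,(125+118/4,55+97/4),.056);gb=ray(m,(125+166/4,55+478/4),.056)
print("grip",g,"pointer",p,"clamp",k,"grooves",ga,gb,"mid",(ga+gb)/2, (ga-gb))
print("slot from pointer",p+.047*ey-.245*ex,"from grip",g-.245*ex)
print("clamp-pointer along ex",(k-p)@ex,"lat",(k-p)@ey,"pointer rel grip",(p-g)@ex,(p-g)@ey)
# upright tops boundaries
for q in [(37,57),(125,57),(155,57),(90,450),(210,440)]: print(q,ray(m,(125+q[0]/4,55+q[1]/4),.056))
```

```text
grip [ 0.4619 -0.1857  0.112 ] pointer [ 0.4161 -0.1864  0.03  ] clamp [ 0.4091 -0.2055  0.03  ] grooves [0.5238 0.0462 0.056 ] [0.4302 0.0506 0.056 ] mid [0.477  0.0484 0.056 ] [ 0.0936 -0.0044  0.    ]
slot from pointer [0.4775 0.0554 0.03  ] from grip [0.4764 0.0588 0.112 ]
clamp-pointer along ex 0.019502054738875105 lat -0.005825499768585381 pointer rel grip 0.003388788810136996 -0.04564220228827856
(37, 57) [0.5337 0.0644 0.056 ]
(125, 57) [0.5327 0.0428 0.056 ]
(155, 57) [0.5324 0.0355 0.056 ]
(90, 450) [0.4384 0.0695 0.056 ]
(210, 440) [0.4397 0.0372 0.056 ]
```

Emit:
drive_tool(
  increments=[
    {"jaw": 0.5, "x": 0.007, "y": -0.052, "z": 0.005, "ax": 0, "ay": 0, "az": 0},
    {"jaw": 0.5, "x": 0.007, "y": -0.052, "z": 0.005, "ax": 0, "ay": 0, "az": 0},
    {"jaw": 0.5, "x": 0.007, "y": -0.052, "z": 0.005, "ax": 0, "ay": 0, "az": 0},
    {"jaw": 0.5, "x": 0.007, "y": -0.052, "z": 0.005, "ax": 0, "ay": 0, "az": 0},
    {"jaw": 0.5, "x": 0.007, "y": -0.052, "z": 0.005, "ax": 0, "ay": 0, "az": 0},
    {"jaw": 0.5, "x": 0.007, "y": -0.052, "z": 0.005, "ax": 0, "ay": 0, "az": 0},
    {"jaw": 0.5, "x": 0.007, "y": -0.052, "z": 0.005, "ax": 0, "ay": 0, "az": 0},
    {"jaw": 0.5, "x": 0, "y": 0, "z": 0, "ax": 0, "ay": 0, "az": 0},
    {"jaw": 0.5, "x": 0, "y": 0, "z": 0, "ax": 0, "ay": 0, "az": 0},
  ],
)

```text
clock: 3.08
eef_pos: [0.4609, 0.2436, 0.2511]
eef_rot: [1.0, -0.024, -0.0, 0.001]
force: [0.5, -0.7, 1.3]
grip_width: 0.0456
finger_force: 0.0
```

Run:
```python
from h import *
o=get_obs();m=camera_model("wrist");im=snapshot("wrist")[:,:,::-1];cv2.imwrite("pics/w2.png",im);print(o["clock"],o["eef_pos"],o["qpos"]);np.savez("w2.npz",**m)
print([proj(m,p) for p in [(.521,.25,.113),(.4764,.252,.083),(.5657,.248,.083),(.521,.25,.032)]])
```

```text
3.075 [0.46093077 0.24360477 0.25109281] [-0.1559452   0.30218669 -0.5512055   1.75227696  0.17308094  1.13704636
 -2.37845908]
[array([310.60448041, 152.18760761]), array([311.96347844, 199.26259458]), array([310.86611588,  94.3561328 ]), array([312.56526333, 145.11806346])]
```

View pics/w2.png

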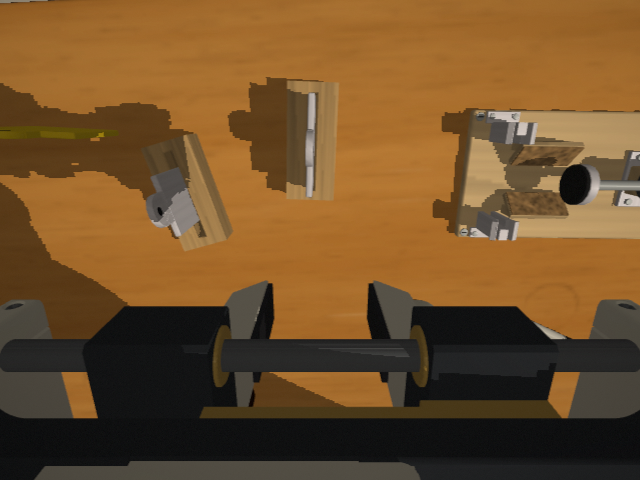

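The wide plate is edge-on at column about 311, rows 93–199, with its tab at (309,150). That agrees with the predicted position to within 2 px; the angle still needs refining.

Run:
```python
from h import *
np.set_printoptions(precision=4,suppress=True)
m=dict(np.load("w2.npz"));im=cv2.imread("pics/w2.png")
h=cv2.cvtColor(im,cv2.COLOR_BGR2HSV)
M=((h[...,1]<70)&(h[...,2]>90)).astype(np.uint8);M[:,:296]=0;M[:,325:]=0;M[205:]=0;M[:85]=0
for v in list(range(90,204,5)):
    u=np.flatnonzero(M[v]); print(v,u.min() if len(u) else None,u.max() if len(u) else None,end='; ')
print()
for n,a,b,z in [("block R",(338,82),(334,199),.032),("block L",(287,80),(287,199),.032)]:
    P,Q=ray(m,a,z),ray(m,b,z);d=P-Q;print(n,P,Q,np.linalg.norm(d),np.degrees(np.arctan2(d[1],d[0])))
```

```text
90 None None; 95 308 315; 100 308 315; 105 308 315; 110 308 315; 115 307 315; 120 307 315; 125 307 314; 130 307 314; 135 306 314; 140 306 314; 145 305 314; 150 305 314; 155 305 314; 160 305 313; 165 306 313; 170 306 313; 175 306 313; 180 306 313; 185 306 313; 190 306 312; 195 306 311; 200 None None; 
block R [0.5786 0.2224 0.032 ] [0.4646 0.2304 0.032 ] 0.11424050282047277 -3.994121088438863
block L [0.5827 0.2712 0.032 ] [0.467 0.28  0.032] 0.11602067122551196 -4.382036080779886
```

Emit:
drive_tool(
  increments=[
    {"jaw": 0.5, "x": 0, "y": 0, "z": 0, "ax": 0, "ay": 0, "az": 1.5},
    {"jaw": 0.5, "x": 0.03, "y": -0.006, "z": 0.02, "ax": 0, "ay": 0, "az": 0},
    {"jaw": 0.5, "x": 0.0294, "y": -0.0054, "z": 0.03, "ax": 0, "ay": 0, "az": 0},
    {"jaw": 0.5, "x": 0, "y": 0, "z": 0.04, "ax": 0, "ay": 0, "az": 0},
    {"jaw": 0.5, "x": 0, "y": 0, "z": 0.04, "ax": 0, "ay": 0, "az": 0},
    {"jaw": 0.5, "x": 0, "y": 0, "z": 0.03, "ax": 0, "ay": 0, "az": 0},
    {"jaw": 0.5, "x": 0, "y": 0, "z": 0.01, "ax": 0, "ay": 0, "az": 0},
    {"jaw": 0.5, "x": 0, "y": 0, "z": 0, "ax": 0, "ay": 0, "az": 0},
    {"jaw": 0.5, "x": 0, "y": 0, "z": 0, "ax": 0, "ay": 0, "az": 0},
  ],
)

```text
clock: 4.25
eef_pos: [0.5213, 0.2525, 0.0832]
eef_rot: [0.999, -0.036, 0.001, -0.001]
force: [-0.3, -0.0, 0.2]
grip_width: 0.0459
finger_force: 0.0
```

Emit:
drive_tool(
  grip_force=35,
  increments=[
    {"jaw": 0.3, "x": 0, "y": 0.002, "z": 0.002, "ax": 0, "ay": 0, "az": 0},
    {"jaw": 0, "x": 0, "y": 0, "z": 0, "ax": 0, "ay": 0, "az": 0},
    {"jaw": 0, "x": 0, "y": 0, "z": 0, "ax": 0, "ay": 0, "az": 0},
    {"jaw": 0, "x": 0, "y": 0, "z": 0, "ax": 0, "ay": 0, "az": 0},
    {"jaw": 0, "x": 0, "y": 0, "z": 0, "ax": 0, "ay": 0, "az": 0},
    {"jaw": 0, "x": 0, "y": 0, "z": 0, "ax": 0, "ay": 0, "az": 0},
  ],
)

```text
clock: 5.0
eef_pos: [0.5203, 0.2503, 0.0797]
eef_rot: [0.999, -0.036, 0.0, -0.0]
force: [-0.4, -0.4, 0.8]
grip_width: 0.0058
finger_force: 35.0
```

Emit:
drive_tool(
  increments=[
    {"jaw": 0, "x": 0, "y": 0, "z": -0.015, "ax": 0, "ay": 0, "az": 0},
    {"jaw": 0, "x": 0, "y": 0, "z": -0.025, "ax": 0, "ay": 0, "az": 0},
    {"jaw": 0, "x": 0, "y": 0, "z": -0.035, "ax": 0, "ay": 0, "az": 0},
    {"jaw": 0, "x": 0, "y": 0, "z": -0.035, "ax": 0, "ay": 0, "az": 0},
    {"jaw": 0, "x": 0, "y": 0, "z": -0.035, "ax": 0, "ay": 0, "az": 0},
    {"jaw": 0, "x": -0.01, "y": 0.02, "z": -0.025, "ax": 0, "ay": 0, "az": 0},
    {"jaw": 0, "x": -0.025, "y": 0.04, "z": 0, "ax": 0, "ay": 0, "az": 0},
    {"jaw": 0, "x": -0.025, "y": 0.04, "z": 0, "ax": 0, "ay": 0, "az": 0},
    {"jaw": 0, "x": -0.025, "y": 0.04, "z": 0, "ax": 0, "ay": 0, "az": 0},
    {"jaw": 0, "x": -0.025, "y": 0.04, "z": 0, "ax": 0, "ay": 0, "az": 0},
    {"jaw": 0, "x": -0.015, "y": 0.0265, "z": 0, "ax": 0, "ay": 0, "az": 0},
    {"jaw": 0, "x": 0, "y": 0, "z": 0, "ax": 0, "ay": 0, "az": 0},
    {"jaw": 0, "x": 0, "y": 0, "z": 0, "ax": 0, "ay": 0, "az": 0},
  ],
)

```text
clock: 6.62
eef_pos: [0.3812, 0.054, 0.2505]
eef_rot: [0.999, -0.036, 0.001, -0.0]
force: [0.3, 0.5, -1.0]
grip_width: 0.0058
finger_force: 35.0
```

Run:
```python
from h import *
np.set_printoptions(precision=4,suppress=True)
o=get_obs();m=camera_model("wrist");im=snapshot("wrist")[:,:,::-1];cv2.imwrite("pics/w3.png",im);print(o["clock"],o["eef_pos"],o["eef_rot"],o["grip_width"]);np.savez("w3.npz",**m)
a=proj(m,(.5238,.050,.056));b=proj(m,(.4302,.053,.056));print(a,b)
out=np.zeros((600,800,3),np.uint8)
for i,c in enumerate((a,b)):
    u,v=np.round(c).astype(int);u0,v0=max(u-33,0),max(v-33,0);print(u0,v0)
    p=cv2.resize(im[v0:v0+66,u0:u0+66],(396,396),interpolation=cv2.INTER_CUBIC);out[:396,400*i:400*i+396]=p
out[396:600]=cv2.resize(im,(272,204)).repeat(1,0)[:, :1].repeat(800,1)*0
out[396:600,:272]=cv2.resize(im,(272,204))
cv2.imwrite("pics/c4.png",out)
```

```text
6.625 [0.3812 0.054  0.2505] [ 0.9994 -0.0359  0.0008 -0.0002] 0.00583299862661365
[315.1628  50.1174] [319.532  158.9114]
282 17
287 126
```

View pics/c4.png

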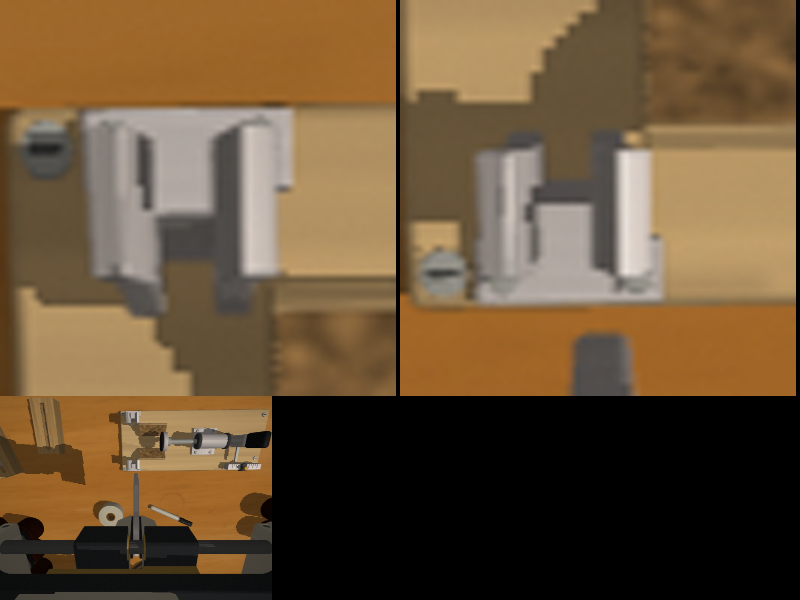

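The crop shows both grooves from above: the upper groove centre is at about (312.5,50), the lower at about (314.2,161), with inner faces at rows 62.8 and 151. The held plate's leading edge is at about (320,182).

Run:
```python
from h import *
np.set_printoptions(precision=4,suppress=True)
m=dict(np.load("w3.npz"));o=get_obs()
a,b=ray(m,(312.5,50),.052),ray(m,(314.2,161),.052);d=a-b
print("grooves",a,b,np.degrees(np.arctan2(d[1],d[0])))
i1,i2=ray(m,(312.5,62.8),.056),ray(m,(314.2,151),.056);o1,o2=ray(m,(312.5,37.8),.056),ray(m,(314.2,171.8),.056)
print("inner",i1,i2,np.linalg.norm(i1-i2),"outer",o1,o2,np.linalg.norm(o1-o2),"mids",(i1+i2)/2,(o1+o2)/2)
print("cam",-np.array(m["R"]).T@m["t"])
q=o["eef_rot"];phi=2*np.arctan2(q[1],q[0]);tx=np.array([np.cos(phi),np.sin(phi),0])
T=o["eef_pos"];print("phi",np.degrees(phi))
for z in (-.0717,.0033): print("plate edge pred",z,proj(m,T+.045*tx+[0,0,z]))
im=cv2.imread("pics/w3.png");h=cv2.cvtColor(im,cv2.COLOR_BGR2HSV)
for v in list(range(178,300,8)):
    u=np.flatnonzero(h[v,300:345,1]<60)+300; print(v,(u.min(),u.max(),len(u)) if len(u) else None,end=' ')
```

```text
grooves [0.5247 0.0523 0.052 ] [0.4282 0.0583 0.052 ] -3.5452910509936455
inner [0.5139 0.0531 0.056 ] [0.4379 0.0575 0.056 ] 0.07611004669351024 outer [0.5336 0.0516 0.056 ] [0.4184 0.059  0.056 ] 0.1154224563908214 mids [0.4759 0.0553 0.056 ] [0.476  0.0553 0.056 ]
cam [0.4657 0.0494 0.407 ]
phi -4.072864862794684
plate edge pred -0.0717 [322.5834 185.082 ]
plate edge pred 0.0033 [323.495  214.6201]
178 None 186 (np.int64(317), np.int64(324), 8) 194 (np.int64(316), np.int64(324), 9) 202 (np.int64(315), np.int64(325), 11) 210 (np.int64(315), np.int64(326), 12) 218 (np.int64(315), np.int64(326), 12) 226 (np.int64(315), np.int64(326), 12) 234 (np.int64(315), np.int64(326), 12) 242 (np.int64(315), np.int64(325), 11) 250 (np.int64(315), np.int64(325), 11) 258 (np.int64(315), np.int64(325), 11) 266 (np.int64(315), np.int64(325), 11) 274 (np.int64(315), np.int64(325), 11) 282 (np.int64(304), np.int64(336), 22) 290 (np.int64(300), np.int64(344), 45) 298 (np.int64(300), np.int64(344), 45)
```

Emit:
drive_tool(
  increments=[
    {"jaw": 0, "x": 0, "y": 0, "z": 0, "ax": 0, "ay": 0, "az": -0.6},
    {"jaw": 0, "x": 0.03, "y": -0.0015, "z": 0, "ax": 0, "ay": 0, "az": 0},
    {"jaw": 0, "x": 0.035, "y": -0.002, "z": 0.02, "ax": 0, "ay": 0, "az": 0},
    {"jaw": 0, "x": 0.028, "y": -0.002, "z": 0.03, "ax": 0, "ay": 0, "az": 0},
    {"jaw": 0, "x": 0, "y": 0, "z": 0.03, "ax": 0, "ay": 0, "az": 0},
    {"jaw": 0, "x": 0, "y": 0, "z": 0.02, "ax": 0, "ay": 0, "az": 0},
    {"jaw": 0, "x": 0, "y": 0, "z": 0.012, "ax": 0, "ay": 0, "az": 0},
    {"jaw": 0, "x": 0, "y": 0, "z": 0, "ax": 0, "ay": 0, "az": 0},
    {"jaw": 0, "x": 0, "y": 0, "z": 0, "ax": 0, "ay": 0, "az": 0},
  ],
)

```text
clock: 7.8
eef_pos: [0.4744, 0.0533, 0.1384]
eef_rot: [1.0, -0.031, 0.001, -0.0]
force: [1.0, 0.3, -0.5]
grip_width: 0.0057
finger_force: 35.0
```

Run:
```python
from h import *
np.set_printoptions(precision=4,suppress=True)
o=get_obs();m=camera_model("wrist");im=snapshot("wrist")[:,:,::-1];cv2.imwrite("pics/w4.png",im);print(o["clock"],o["eef_pos"],o["eef_rot"],o["force"]);np.savez("w4.npz",**m)
print(proj(m,(.5247,.0523,.056)),proj(m,(.4282,.0583,.056)))
for n in("scene","side"):
    cv2.imwrite(f"pics/{n}4.png",snapshot(n)[:,:,::-1])
a=proj(m,(.5247,.0523,.056)).round().astype(int)
g=cv2.cvtColor(im,cv2.COLOR_BGR2GRAY)
for v in range(a[1]-20,a[1]+40,5): print(v,g[v,a[0]-22:a[0]+24:2])
```

```text
7.8 [0.4744 0.0533 0.1384] [ 0.9995 -0.0307  0.0006 -0.0001] [ 0.9973  0.3478 -0.4792]
[319.7766 174.4644] [319.799  305.4452]
154 [ 95  98  98  98  94  88  89  90  92  89  89  89  89  94  97  96 112 154
 178 178 179 179 152]
159 [ 86  85  82  79  79  79  91  79  80  78  80  79  79  78  81  80  79  79
  93 111 147 156 157]
164 [103 136 135 134 194 168  82 100 172 172 172 171 171 172 111  81  81 120
 223 214 205 178 156]
169 [104 136 135 133 192 168  81 101 173 174 173 173 173 174 111  80  80 120
 224 214 205 179 165]
174 [ 91  94 111 133 190 169  81 161 173 174 173 174 174 174 112  80  80 124
 224 214 205 140  90]
179 [140  93  89  89  88  83 123 171  81  88  88  88  88  87  81  80  81 127
 224 214 204 126  72]
184 [142  94  91  89  85 127 166 173  93  79  80  80  81 105  81  80  81 129
 221 213 203 137 106]
189 [139  93  91  91  87 119 147 152 153  78  81  80  81  99  92  83  80 132
 223 212 198 114 106]
194 [153 154 154 154 155 154 154 155 141  80  81  83  82  81  82  86  86  85
  86  79  70  90  93]
199 [159 160 160 159 159 159 159 159 140  82  83  82  83  82  85  88  87  88
  88  80  74  90 101]
204 [157 157 156 156 156 156 157 156 119  82  82  83  83  83  81  86  87  86
  86  72  77  88  95]
209 [158 157 158 159 159 157 158 159 106  91  92  90  90  90  90 158 158 158
 158  81  89  97  93]
```

Emit:
drive_tool(
  increments=[
    {"jaw": 0, "x": 0, "y": -0.0007, "z": 0, "ax": 0, "ay": 0, "az": 0},
    {"jaw": 0, "x": 0, "y": 0, "z": 0.006, "ax": 0, "ay": 0, "az": 0},
    {"jaw": 0, "x": 0, "y": 0, "z": 0.006, "ax": 0, "ay": 0, "az": 0},
    {"jaw": 0, "x": 0, "y": 0, "z": 0.006, "ax": 0, "ay": 0, "az": 0},
    {"jaw": 0, "x": 0, "y": 0, "z": 0.005, "ax": 0, "ay": 0, "az": 0},
    {"jaw": 0, "x": 0, "y": 0, "z": 0, "ax": 0, "ay": 0, "az": 0},
  ],
)

```text
clock: 8.7
eef_pos: [0.4735, 0.0537, 0.1142]
eef_rot: [1.0, -0.031, -0.0, 0.0]
force: [-0.5, 0.2, -0.6]
grip_width: 0.0058
finger_force: 35.0
```

Emit:
drive_tool(
  increments=[
    {"jaw": 0, "x": 0, "y": 0, "z": 0.007, "ax": 0, "ay": 0, "az": 0},
    {"jaw": 0, "x": 0, "y": 0, "z": 0.007, "ax": 0, "ay": 0, "az": 0},
    {"jaw": 0, "x": 0, "y": 0, "z": 0.006, "ax": 0, "ay": 0, "az": 0},
    {"jaw": 0, "x": 0, "y": 0, "z": 0.005, "ax": 0, "ay": 0, "az": 0},
    {"jaw": 0, "x": 0, "y": 0, "z": 0.003, "ax": 0, "ay": 0, "az": 0},
    {"jaw": 0, "x": 0, "y": 0, "z": 0, "ax": 0, "ay": 0, "az": 0},
  ],
)

```text
clock: 9.45
eef_pos: [0.4738, 0.0537, 0.0865]
eef_rot: [1.0, -0.031, -0.0, 0.0]
force: [0.3, 0.2, -0.4]
grip_width: 0.0059
finger_force: 35.0
```

Emit:
drive_tool(
  increments=[
    {"jaw": 0, "x": 0, "y": 0, "z": 0.002, "ax": 0, "ay": 0, "az": 0},
    {"jaw": 0, "x": 0, "y": 0, "z": 0.002, "ax": 0, "ay": 0, "az": 0},
    {"jaw": 0, "x": 0, "y": 0, "z": 0, "ax": 0, "ay": 0, "az": 0},
  ],
)

```text
clock: 9.82
eef_pos: [0.4742, 0.0538, 0.0836]
eef_rot: [1.0, -0.031, 0.0, 0.0]
force: [-3.6, -0.5, 13.0]
grip_width: 0.0055
finger_force: 35.0
```

Emit:
drive_tool(
  increments=[
    {"jaw": 0.3, "x": 0, "y": 0, "z": 0, "ax": 0, "ay": 0, "az": 0},
    {"jaw": 0.3, "x": 0, "y": 0, "z": 0, "ax": 0, "ay": 0, "az": 0},
    {"jaw": 0.3, "x": 0, "y": 0, "z": 0, "ax": 0, "ay": 0, "az": 0},
    {"jaw": 0.3, "x": 0, "y": 0, "z": -0.02, "ax": 0, "ay": 0, "az": 0},
    {"jaw": 0.3, "x": 0, "y": 0, "z": -0.03, "ax": 0, "ay": 0, "az": 0},
    {"jaw": 0.3, "x": 0, "y": 0, "z": -0.04, "ax": 0, "ay": 0, "az": 0},
    {"jaw": 0.4, "x": 0, "y": 0, "z": -0.05, "ax": 0, "ay": 0, "az": 0},
    {"jaw": 0.4, "x": -0.02, "y": 0.04, "z": -0.03, "ax": 0, "ay": 0, "az": 0},
    {"jaw": 0.4, "x": -0.02, "y": 0.05, "z": 0, "ax": 0, "ay": 0, "az": 0},
    {"jaw": 0.4, "x": -0.03, "y": 0.05, "z": 0, "ax": 0, "ay": 0, "az": 0},
    {"jaw": 0.4, "x": -0.02, "y": 0.05, "z": 0, "ax": 0, "ay": 0, "az": 0},
    {"jaw": 0.4, "x": 0, "y": 0.05, "z": 0, "ax": 0, "ay": 0, "az": 0},
    {"jaw": 0.4, "x": 0, "y": 0, "z": 0, "ax": 0, "ay": 0, "az": 0},
    {"jaw": 0.4, "x": 0, "y": 0, "z": 0, "ax": 0, "ay": 0, "az": 0},
  ],
)

```text
clock: 11.58
eef_pos: [0.3693, -0.1797, 0.2526]
eef_rot: [1.0, -0.031, -0.0, -0.0]
force: [0.8, 0.4, -0.1]
grip_width: 0.0369
finger_force: 0.0
```

Run:
```python
from h import *
np.set_printoptions(precision=4,suppress=True)
o=get_obs();m=camera_model("wrist");im=snapshot("wrist")[:,:,::-1];cv2.imwrite("pics/w5.png",im);print(o["clock"],o["eef_pos"],o["eef_rot"],o["force"]);np.savez("w5.npz",**m)
sc=snapshot("scene")[:,:,::-1];sd=snapshot("side")[:,:,::-1];cv2.imwrite("pics/scene5.png",sc);cv2.imwrite("pics/side5.png",sd)
A=camera_model("scene");B=camera_model("side")
for X in [(.476,.055,.117),(.52,.052,.087),(.432,.058,.087)]: print(proj(A,X),proj(B,X),proj(m,X))
h=cv2.cvtColor(im,cv2.COLOR_BGR2HSV)
print("pt",proj(m,(.4155,-.187,.03)),"grip",proj(m,(.4617,-.190,.112)),"clamp",proj(m,(.409,-.2055,.03)))
# brass screw
M=((h[...,0]>15)&(h[...,0]<28)&(h[...,1]>150)&(h[...,2]>70)).astype(np.uint8)
c=proj(m,(.398,-.207,.04)).astype(int);print(c)
# black grip
K=(h[...,2]<45).astype(np.uint8);K[280:]=0
n,l,s,ce=cv2.connectedComponentsWithStats(K)
for i in range(1,n):
    if s[i,4]>100: print(s[i],ce[i])
# tab white in scene
for nm,I,cc in(("scene",sc,proj(A,(.476,.055,.1))),("side",sd,proj(B,(.476,.055,.1)))):
    hh=cv2.cvtColor(I,cv2.COLOR_BGR2HSV);W=((hh[...,1]<50)&(hh[...,2]>110)).astype(np.uint8)
    u,v=cc.astype(int);n,l,s,ce=cv2.connectedComponentsWithStats(W[v-35:v+45,u-45:u+45])
    for i in range(1,n):
        if s[i,4]>20: print(nm,s[i]+np.array([u-45,v-35,0,0,0]))
```

```text
11.575 [ 0.3693 -0.1797  0.2526] [ 0.9995 -0.0309 -0.0001 -0.0003] [ 0.7967  0.4407 -0.0973]
[307.8911 239.4936] [327.2548 221.323 ] [  7.1571 109.333 ]
[296.1106 241.2928] [342.5839 231.4035] [23.5264 52.1773]
[319.9236 252.8094] [312.1603 229.5932] [ 48.4413 163.2956]
pt [326.3966 158.0531] grip [328.4899 108.131 ] clamp [344.5986 163.3031]
[347 175]
[ 515    0   90   75 2669] [550.1135  43.4387]
[623   0  17  13 170] [632.0235   5.1882]
[569   6  18  32 184] [579.087   20.0272]
[610  24  30  44 378] [625.2857  40.2037]
[623  68  17  65 597] [633.8626  99.8107]
[117  88  17  45 180] [121.3944 110.1222]
[319  89  17  40 593] [326.6745 108.1939]
[ 523  111   96   74 3363] [556.8133 142.9435]
[600 119  23  21 289] [610.6574 128.9931]
[ 592  143   48  137 4286] [620.9393 227.056 ]
[ 419  237  148   43 3776] [485.5599 259.5008]
scene [262 208  14   7  72]
scene [333 213  19  19 180]
scene [262 216  22  26 312]
scene [317 231  33  16 145]
scene [287 239  42  38 686]
side [325 191  17   7 118]
side [ 305  222   46   49 1101]
```

The plate is home: its tab top is at scene row 239 and side row 222, against predictions of 239.5 and 221.3. Next I'll take a closer look at the pointer and clamp before gripping the handle, because the gripper will hide them.

Emit:
drive_tool(
  increments=[
    {"jaw": 0.4, "x": -0.009, "y": 0.009, "z": 0.04, "ax": 0, "ay": 0, "az": 0},
    {"jaw": 0.4, "x": -0.009, "y": 0.009, "z": 0.04, "ax": 0, "ay": 0, "az": 0},
    {"jaw": 0.4, "x": 0, "y": 0, "z": 0.04, "ax": 0, "ay": 0, "az": 0},
    {"jaw": 0.4, "x": 0, "y": 0, "z": 0, "ax": 0, "ay": 0, "az": 0},
    {"jaw": 0.4, "x": 0, "y": 0, "z": 0, "ax": 0, "ay": 0, "az": 0},
  ],
)

```text
clock: 12.35
eef_pos: [0.3512, -0.1969, 0.1339]
eef_rot: [1.0, -0.03, 0.001, 0.0]
force: [-0.6, -0.6, 0.4]
grip_width: 0.0364
finger_force: 0.0
```

Run:
```python
from h import *
np.set_printoptions(precision=4,suppress=True)
o=get_obs();m=camera_model("wrist");im=snapshot("wrist")[:,:,::-1];cv2.imwrite("pics/w6.png",im);print(o["clock"],o["eef_pos"],o["eef_rot"],o["force"]);np.savez("w6.npz",**m)
p=proj(m,(.4155,-.187,.03));c=proj(m,(.409,-.2055,.03));g=proj(m,(.4617,-.190,.112));print(p,c,g)
u0,v0=(np.round((p+c)/2)-[50,37]).astype(int);print(u0,v0)
cv2.imwrite("pics/c6.png",cv2.resize(im[v0:v0+75,u0:u0+100],(800,600),interpolation=cv2.INTER_CUBIC))
```

```text
12.35 [ 0.3512 -0.1969  0.1339] [ 0.9995 -0.0302  0.0005  0.0001] [-0.5925 -0.5597  0.3559]
[303.2268 150.9805] [329.9636 158.7335] [293.9051  60.3783]
267 118
```

View pics/c6.png

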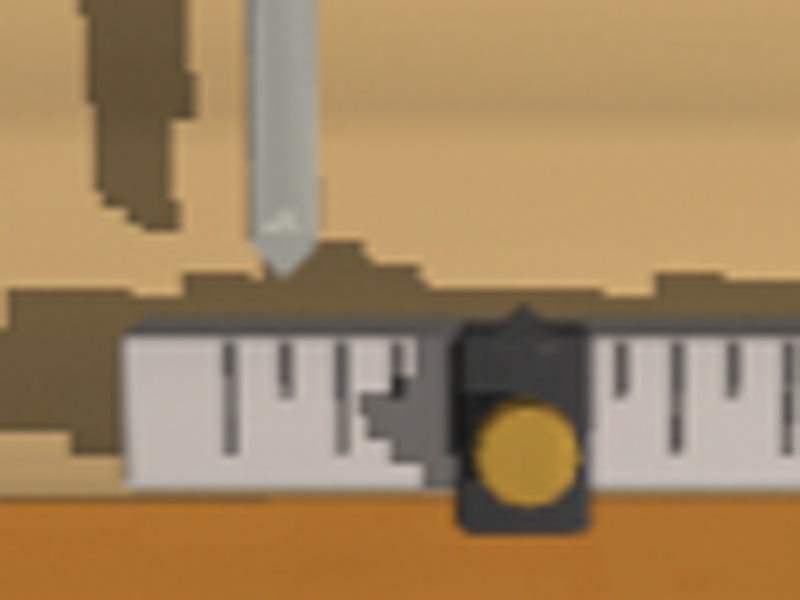

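In the crop, the pointer tip is at (285,276), which is px (302.6,152.5). The clamp tip is at (523,308), px (332.4,156.5). Next: the pull distance and the grip position.

Run:
```python
from h import *
np.set_printoptions(precision=4,suppress=True)
m=dict(np.load("w6.npz"))
P=(267+285/8,118+277/8);C=(267+523/8,118+307/8)
for th in (-93.2,-93.5):
    t=np.radians(th);ex=np.array([np.cos(t),np.sin(t),0]);ey=np.array([-ex[1],ex[0],0])
    for z in(.027,.03,.033):
        p,c=ray(m,P,.03),ray(m,C,z);print(th,z,p,c,(c-p)@ex,(c-p)@ey)
ticks=[ray(m,(267+u/8,118+370/8),.03) for u in(230,286,342,397,621,677,733,788)];print(np.round([np.linalg.norm(t-ticks[0])*1000 for t in ticks],1))
im=cv2.imread("pics/w6.png");h=cv2.cvtColor(im,cv2.COLOR_BGR2HSV)
K=(h[...,2]<45).astype(np.uint8);K[280:]=0
n,l,s,ce=cv2.connectedComponentsWithStats(K)
for i in range(1,n):
    if s[i,4]>100 and 250<ce[i][0]<340: print(s[i],ce[i],ray(m,ce[i],.108))
```

```text
-93.2 0.027 [ 0.4144 -0.1865  0.03  ] [ 0.4102 -0.2074  0.027 ] 0.02107631092665409 -0.002985002180669785
-93.2 0.03 [ 0.4144 -0.1865  0.03  ] [ 0.4105 -0.2073  0.03  ] 0.020979439402493565 -0.0026982965244557017
-93.2 0.033 [ 0.4144 -0.1865  0.03  ] [ 0.4108 -0.2072  0.033 ] 0.020882567878333067 -0.002411590868241561
-93.5 0.027 [ 0.4144 -0.1865  0.03  ] [ 0.4102 -0.2074  0.027 ] 0.02109165138125345 -0.0028746064612867506
-93.5 0.03 [ 0.4144 -0.1865  0.03  ] [ 0.4105 -0.2073  0.03  ] 0.02099328000453761 -0.0025884119509596622
-93.5 0.033 [ 0.4144 -0.1865  0.03  ] [ 0.4108 -0.2072  0.033 ] 0.02089490862782179 -0.002302217440632518
[ 0.   5.  10.  14.9 34.8 39.8 44.7 49.6]
[ 278   28   32   74 2098] [293.6988  64.4871] [ 0.4606 -0.1895  0.108 ]
```

Emit:
drive_tool(
  increments=[
    {"jaw": 0.4, "x": 0, "y": 0, "z": -0.04, "ax": 0, "ay": 0, "az": 0},
    {"jaw": 0.4, "x": 0.0094, "y": -0.005, "z": -0.03, "ax": 0, "ay": 0, "az": 0},
    {"jaw": 0.4, "x": 0.05, "y": -0.005, "z": 0, "ax": 0, "ay": 0, "az": 0},
    {"jaw": 0.4, "x": 0.05, "y": -0.005, "z": 0, "ax": 0, "ay": 0, "az": 0},
    {"jaw": 0.4, "x": 0, "y": 0, "z": 0, "ax": 0, "ay": 0, "az": 0},
    {"jaw": 0.4, "x": 0, "y": 0, "z": 0.03, "ax": 0, "ay": 0, "az": 0},
    {"jaw": 0.4, "x": 0, "y": 0, "z": 0.03, "ax": 0, "ay": 0, "az": 0},
    {"jaw": 0.4, "x": 0, "y": 0, "z": 0.03, "ax": 0, "ay": 0, "az": 0},
    {"jaw": 0.4, "x": 0, "y": 0, "z": 0.025, "ax": 0, "ay": 0, "az": 0},
    {"jaw": 0.4, "x": 0, "y": 0, "z": 0.011, "ax": 0, "ay": 0, "az": 0},
    {"jaw": 0.4, "x": 0, "y": 0, "z": 0, "ax": 0, "ay": 0, "az": 0},
    {"jaw": 0.4, "x": 0, "y": 0, "z": 0, "ax": 0, "ay": 0, "az": 0},
  ],
)

```text
clock: 13.9
eef_pos: [0.461, -0.1892, 0.0779]
eef_rot: [1.0, -0.031, 0.001, 0.0]
force: [0.4, 0.6, -0.7]
grip_width: 0.0363
finger_force: 0.0
```

Emit:
drive_tool(
  grip_force=50,
  increments=[
    {"jaw": 0.3, "x": 0, "y": -0.001, "z": 0, "ax": 0, "ay": 0, "az": 0},
    {"jaw": 0, "x": 0, "y": 0, "z": 0, "ax": 0, "ay": 0, "az": 0},
    {"jaw": 0, "x": 0, "y": 0, "z": 0, "ax": 0, "ay": 0, "az": 0},
    {"jaw": 0, "x": 0, "y": 0, "z": 0, "ax": 0, "ay": 0, "az": 0},
    {"jaw": 0, "x": 0, "y": 0, "z": 0, "ax": 0, "ay": 0, "az": 0},
    {"jaw": 0, "x": 0, "y": 0, "z": 0, "ax": 0, "ay": 0, "az": 0},
  ],
)

```text
clock: 14.65
eef_pos: [0.4605, -0.1907, 0.0771]
eef_rot: [0.999, -0.032, 0.0, 0.001]
force: [0.1, -9.8, 0.9]
grip_width: 0.0141
finger_force: 50.0
```

Emit:
drive_tool(
  increments=[
    {"jaw": 0, "x": 0, "y": 0, "z": 0, "ax": 0, "ay": 0, "az": 0},
  ],
)

```text
clock: 14.78
eef_pos: [0.4604, -0.1906, 0.0771]
eef_rot: [0.999, -0.032, 0.0, 0.001]
force: [0.1, -9.1, 1.3]
grip_width: 0.0136
finger_force: 50.0
```

Emit:
drive_tool(
  increments=[
    {"jaw": 0, "x": 0, "y": 0.003, "z": 0, "ax": 0, "ay": 0, "az": 0},
    {"jaw": 0, "x": 0, "y": 0.004, "z": 0, "ax": 0, "ay": 0, "az": 0},
    {"jaw": 0, "x": 0, "y": 0.005, "z": 0, "ax": 0, "ay": 0, "az": 0},
    {"jaw": 0, "x": 0, "y": 0.005, "z": 0, "ax": 0, "ay": 0, "az": 0},
    {"jaw": 0, "x": 0, "y": 0.004, "z": 0, "ax": 0, "ay": 0, "az": 0},
    {"jaw": 0, "x": 0, "y": 0.003, "z": 0, "ax": 0, "ay": 0, "az": 0},
    {"jaw": 0, "x": 0, "y": 0, "z": 0, "ax": 0, "ay": 0, "az": 0},
    {"jaw": 0, "x": 0, "y": 0, "z": 0, "ax": 0, "ay": 0, "az": 0},
    {"jaw": 0, "x": 0, "y": 0, "z": 0, "ax": 0, "ay": 0, "az": 0},
  ],
)

```text
clock: 15.9
eef_pos: [0.4593, -0.2099, 0.0771]
eef_rot: [1.0, -0.03, 0.0, -0.001]
force: [-0.5, 7.2, 7.0]
grip_width: 0.0138
finger_force: 50.0
```

Emit:
drive_tool(
  increments=[
    {"jaw": 0, "x": 0, "y": 0.0018, "z": 0, "ax": 0, "ay": 0, "az": 0},
    {"jaw": 0, "x": 0, "y": 0, "z": 0, "ax": 0, "ay": 0, "az": 0},
    {"jaw": 0, "x": 0, "y": 0, "z": 0, "ax": 0, "ay": 0, "az": 0},
    {"jaw": 0, "x": 0, "y": 0, "z": 0, "ax": 0, "ay": 0, "az": 0},
  ],
)

```text
clock: 16.4
eef_pos: [0.4592, -0.2116, 0.0771]
eef_rot: [1.0, -0.03, 0.0, -0.001]
force: [-0.8, 7.8, 7.2]
grip_width: 0.0138
finger_force: 50.0
```

Run:
```python
from h import *
np.set_printoptions(precision=4,suppress=True)
o=get_obs();print(o["clock"],o["eef_pos"],o["eef_rot"],o["force"],o["grip_width"])
t=np.radians(-93.4);ex=np.array([np.cos(t),np.sin(t),0])
print("disp",(o["eef_pos"]-[.4604,-.1906,.0771])@ex)
# wide plate, jaw pad shift & pointer template tracking in the fixed views
for n in("scene","side"):
    m=camera_model(n);im=snapshot(n)[:,:,::-1];cv2.imwrite(f"pics/{n}8.png",im);old=cv2.imread(f"pics/{n}5.png")
    for nm,X,r,d in(("pointer",np.array([.4194,-.1868,.03]),5,.021),("jaw pad",np.array([.4725,-.006,.05]),8,.021),("plate",np.array([.476,.055,.09]),9,0)):
        p=proj(m,X).round().astype(int);T=old[p[1]-r:p[1]+r+1,p[0]-r:p[0]+r+1]
        R=r+14;S=im[p[1]-R:p[1]+R+1,p[0]-R:p[0]+R+1]
        q=cv2.matchTemplate(S,T,cv2.TM_CCOEFF_NORMED);_,v,_,l=cv2.minMaxLoc(q)
        print(n,nm,"shift",np.array(l)-14,round(v,2),"expected",proj(m,X+d*ex)-proj(m,X))
w=snapshot("wrist")[:,:,::-1];cv2.imwrite("pics/w8.png",w)
```

```text
16.4 [ 0.4592 -0.2116  0.0771] [ 0.9996 -0.0299  0.0001 -0.0009] [-0.8226  7.7754  7.1776] 0.013777766108849012
disp 0.020994821243489926
scene pointer shift [ 9 -9] 0.39 expected [ 3.196  -3.2455]
scene jaw pad shift [ 3 -4] 0.7 expected [ 3.7456 -3.6317]
scene plate shift [ 4 -4] 0.62 expected [0. 0.]
side pointer shift [ 0 -1] 0.76 expected [-1.3893  4.9483]
side jaw pad shift [ 8 -7] 0.65 expected [-0.9541  3.9622]
side plate shift [9 8] 0.67 expected [0. 0.]
```

Emit:
drive_tool(
  increments=[
    {"jaw": 0, "x": 0, "y": 0.0002, "z": 0, "ax": 0, "ay": 0, "az": 0},
    {"jaw": 0, "x": 0, "y": 0, "z": 0, "ax": 0, "ay": 0, "az": 0},
    {"jaw": 0, "x": 0, "y": 0, "z": 0, "ax": 0, "ay": 0, "az": 0},
  ],
)

```text
clock: 16.92
eef_pos: [0.4592, -0.2117, 0.0771]
eef_rot: [1.0, -0.03, 0.0, -0.001]
force: [-0.8, 7.8, 7.4]
grip_width: 0.0138
finger_force: 50.0
```

Run:
```python
from h import *
o=get_obs();print(o["clock"],o["eef_pos"],o["force"],o["finger_force"])
print(hand_in())
```

```text
16.925 [ 0.45917671 -0.21165409  0.07713613] [-0.7508644   7.81562901  7.35822509] 50.01461684703827
the job is handed in; nothing more can be done
None
```

I handed the job in at 16.9 s: the wide plate is home in the jig and released, and the jaw is held about 21 mm open at the marker, a figure from arm travel and spring force because the gripper hid the pointer from the wrist camera and the fixed cameras gave no usable check.

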